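Screw the coffee canister's lid down snug

ROBOT

A 6-joint arm with a two-finger parallel gripper is mounted at the origin on the work surface. World frame = base frame: x ahead of the robot, y to its left, z up, the work surface at z = 0. Lengths are in m, angles in degrees, forces in N, time in s.
With the tool pointing down it reaches from about 0.25 to 0.725 m from the base axis. Payload 9.7 kg.
Tool frame: the origin (TCP) lies at the very end of the fingers, on their centre line; the grasp point (between the pads) lies grasp_offset behind it (grasp_offset is the distance from the TCP to the grasp point, in m); z points along the fingers, y is the line along which they close (so a half turn about z gives the same grasp; the last joint's range is limited). The gripper opens to 85 mm and grips with 20 to 120 N. Pads are 22 mm wide; open, the fingers measure 114 mm over their backs; the gripper's body (76 mm by 85 mm) begins 54 mm behind the grasp point. The pads swing forward as they close: fully open they stand 13 mm farther back than shut.
Start: joints at [73.969, 4.979, 10.078, 95.1, 0, 90], TCP at [0.152, 0.529, 0.231] pointing down, gripper open.
Joint ranges: [-179.16, 179.16], [-48.56, 103.87], [-65.8, 70.77], [-126.05, 130.52], [-82.76, 87.17], [-180, 180]. Speed limits (degrees/s): [127.2, 127.2, 147.25, 180, 180, 180].

INTERFACE

Orientations are given as [roll, pitch, yaw] about the fixed x, y, z axes, in that order (R = Rz(yaw) Ry(pitch) Rx(roll)).
In Python, from workcell import get_obs, camera, calibration, job_done, recognise, cut_out, mark_of, grasp_offset gives the robot as it stands.
- The arm moves only by the tool servo_tool, never from a script. Its argument "moves" is a list of rows, each a list of 3 entries, a list of its own where there are three numbers: the turn, a rotation vector about the tool's x, y, z in degrees, then the shift along the tool's x, y, z in m, then the opening in per cent of the stroke, from 0 (shut) to 100 (fully open). In form: [[[ax, ay, az], [x, y, z], claw], ...]. A call has 1 to 12 rows; each row shifts and turns the commanded pose from where the row before left it, along the tool's axes as they then stand; what a row does not reach is not made up. A row lasts 1/10 s, in which the tool goes at most 50 mm and 8.59 degrees, less where a joint would pass 70% of its speed; a pose out of reach is approached as far as the arm can. A call is refused whole if a number of a shift passes 0.05 or a number of a turn 8.59, either way. A call with a gripper value outside its range is refused whole. The fingers move at their own pace and stop on an object; "force" is the grip in N (left out, the last holds). Time passes only in rows, so rows that do not move let the fingers close. It gives the time, the measured TCP pose, the force, the opening and the grip force at its end, in the units of the state.
- get_obs(): the state, without advancing time (a new reading comes with each control period).
- camera(name): name is "scene" or "top"; returns (picture, depth): 420x560x3 uint8, red, green, blue; 420x560 float32, m along the optical axis (not along the pixel's ray), 0 where there is no reading.
- calibration(name): a dict with "camera_matrix" (3x3 intrinsics, pixels), "R" (3x3) and "t" (3): a world point X has camera coordinates R X + t. Camera axes: x right, y down, z forward; pixel columns grow to the right and rows downward; lengths in m; the calibration is good to about 2 mm. A picture is of the moment at which its call begins. calibration takes no time and is no camera call.
- job_done(): hands the job in; it is judged then, once.
Trained networks look in the newest picture that a camera, given by its name, has taken for a name from the list of things; names that differ only in an ending like _2 or _b are one class to them, and where a whole thing is asked for, a point or a joint stands for the part that bears it (a point fixed in the world has none). Each returns a list of dicts, best first, with "score" (0 to 1); they miss things now and then, are a little off and sometimes report something else, mostly with a low value. They report only what shows in the picture. A call takes as long as a camera call.
- recognise(name, camera): "xyz" ([x, y, z] in m, in the coordinates of the camera as it stood for that picture, good to about 4 mm: the middle of the surface that is visible of it).
- cut_out(name, camera): "mask" (420x560 bool, what is visible of it).
- mark_of(name, camera): "xyz" ([x, y, z] in m, in the coordinates of the camera as it stood for that picture, good to about 4 mm: a listed point, or the origin of a listed thing).
The state is a dict: "time": time; "q": joint angles; "qd": joint speeds; "joint_efforts": joint torques, N m; "ee_pos": TCP position; "tcp_rot": TCP orientation; "wrist_force": force on the tool from outside, world axes, zero at the start; "torque": the same for the moment, N m; "opening": finger opening in m; "grasp_force": force on a finger pad.
Only numpy, scipy, OpenCV 4.12 (cv2) and the standard library are available. Lean on these libraries where they do the work, as an engineer would, in place of code of your own. Each camera call takes 0.05 s, during which the arm holds its last target. There are 200 camera calls.

TASK

The lid of the coffee canister - the low, wide one whose lid has a straight bar on top - is on but still loose. Screw it down clockwise until it is snug, which is when its bar points straight along the canister's side handle; do not force it further, then let go. Leave the lid of the tall canister as it is.

Things in the scene. Friction and masses are not known exactly. Their poses are not given: they have to be found in the camera images.
- lid_bar (a point): Middle of the upright dark bar on the pale lid (disc 100 wide, 14 thick) of the low white canister (100 wide, 100 high, fixed on an 18 mm board; loop handle 40 mm out on one side, below the lid). Bar 64 long, 16 thick, 30 tall (mm). The point is on the turning axis, 15 mm above the lid's top face, 147 mm above the table. x along the bar, y across it, z up. The lid cannot rise or sink.
- lid (a joint): Angle (rad) the low canister's lid must still turn clockwise, seen from above, to meet its rubber ring: 0.5 to 1.1 at the start, 0 at the ring. Turns lightly (0.05 N m) and stays put. A third canister, as low and wide, has a round knob on its lid: not this one.
- seal (a joint): Angle (rad) the lid is turned on clockwise against the ring once joint lid is 0. Starts at 0, travel ends at 0.7, stays where left. Torque jumps to 0.3 N m at the ring, then grows 0.6 N m per rad. Snug is 0.06 to 0.44; at 0.25 (0.45 N m) the bar points along the canister's handle. Beyond 0.5 is overtight. The bar's whole turn is thus joint lid's start + 0.25.
- tall_lid (a joint): Angle (rad) of the lid, with the same bar, on the tall narrow white canister (80 wide, 150 high, bar top 212 mm above the table), a bystander already shut: 0 at the start, to be left so. It may stand anywhere along the board, at least 160 mm away between axes.

How it is judged (in metres and radians):
At the end, for the whole second after the job is handed in: The coffee canister's lid has been turned down to its ring (joint lid below 0.06 rad) and on against it to snug (joint seal between 0.06 and 0.44 rad, that is the bar within about 10 degrees of the line of the side handle), and stays there at rest (value of joint lid below 0.06 rad and value of joint seal between 0.06 and 0.44 rad and velocity of joint seal between -0.05 and 0.05 rad/s); the robot touches nothing.
It fails at once if the lid was overtightened (joint seal beyond 0.5 rad) (value of joint seal above 0.5 rad).
It fails at once if the tall canister's lid was turned (more than 0.1 rad) (value of joint tall_lid above 0.1 rad or value of joint tall_lid below -0.1 rad).
It also fails if it takes over 32 s, if anything falls off the work surface, if the arm or the gripper's body presses on something with over 40 N, if the wrist force passes 120 N, or if a joint passes its speed limit or range.

## Working session

There is one attempt and no reset: what is moved stays moved. The work goes in short steps, Python scripts to look and compute and a tool call to move; the robot and the scene stay as the last step left them, time stands still between calls to the robot, and variables do not carry over. Pictures are saved under pics/ and viewed, at most 10 in all, crops included, and the job is handed in when it is done.

Besides the shell and the picture viewer there is one more tool, called in YAML: its name, and indented under it one key for each argument. servo_tool: Moves the arm, as the interface text tells. Its arguments: {"type":"object","properties":{"moves":{"type":"array"},"force":{"type":"number"}},"required":["moves"]}

```bash
mkdir -p pics; cat > h.py <<'E'
import numpy as np, cv2
from workcell import *
def world(p,c):
    k=calibration(c); return np.array(k["R"]).T@(np.array(p)-np.array(k["t"]))
def cloud(d,c):
    k=calibration(c); K=np.array(k["camera_matrix"]); v,u=np.indices(d.shape)
    P=np.stack([(u-K[0,2])/K[0,0]*d,(v-K[1,2])/K[1,1]*d,d],-1)
    return (P-np.array(k["t"]))@np.array(k["R"])
E
python3 - <<'E'
from h import *
ims=[]
for c in("scene","top"):
    p,d=camera(c); np.savez(f"{c}.npz",p=p,d=d); cv2.imwrite(f"pics/{c}0.png",p[...,::-1])
    for n in("lid_bar","tall_lid"):
        for f in (mark_of,recognise):
            try: print(c,n,f.__name__,[(round(r["score"],2),world(r["xyz"],c).round(3)) for r in f(n,c)])
            except Exception as e: print(c,n,e)
o=get_obs(); print(o["time"],o["ee_pos"],o["tcp_rot"],grasp_offset)
E
```

```text
scene lid_bar call [(0.74, array([ 0.504, -0.234,  0.152]))]
scene lid_bar call []
scene tall_lid it knows: lid_bar
scene tall_lid call [(0.56, array([ 0.464, -0.002,  0.181]))]
top lid_bar call [(0.92, array([ 0.508, -0.23 ,  0.144]))]
top lid_bar call [(0.92, array([ 0.507, -0.229,  0.13 ]))]
top tall_lid it knows: lid_bar
top tall_lid call [(0.67, array([0.458, 0.001, 0.18 ]))]
0.4 [0.15188561 0.52858418 0.23120409] [-1.79991507e+02 -1.67669266e-03  1.63967682e+02] 0.0187
```

View pics/scene0.png

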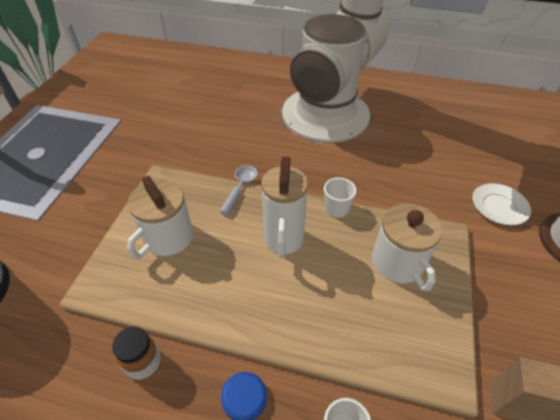

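View pics/top0.png

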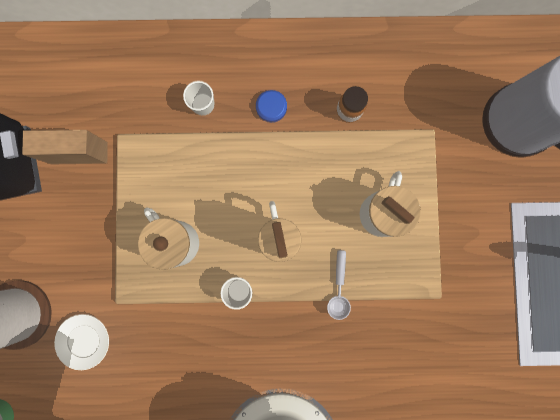

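Top view: the coffee canister is at about (397,210), its bar runs from (385,198) to (412,222) and its handle is near (397,180). The tall canister's bar is at (280,240) and the round-knob canister is at (163,243). The network hit at y=-0.23 agrees with this. Next I measure the bar and handle angles.

```bash
cat > m.py <<'E'
from h import *
def bar(tag, cen=np.array([.507,-.23])):
    p,d=camera("top"); P=cloud(d,"top"); cv2.imwrite(f"pics/{tag}.png",cv2.resize(p[150:270,320:480,::-1],None,fx=5,fy=5,interpolation=2))
    r=np.hypot(*(P[...,:2]-cen).transpose(2,0,1)); z=P[...,2]
    b=(r<.05)&(z>.148)&(z<.175)
    X=P[b][:,:2]; 
    rc=cv2.minAreaRect((X*1000).astype(np.float32)); w,v=np.linalg.eigh(np.cov(X.T)); a=np.degrees(np.arctan2(v[1,1],v[0,1]))
    print("bar n",b.sum(),"z",np.median(z[b]),"mean",X.mean(0).round(4),"rect",rc,"angle",a%180)
    l=(r<.065)&(z>.122)&(z<.14); L=P[l][:,:2]; print("lid circle",cv2.minEnclosingCircle((L*1000).astype(np.float32)),l.sum())
    return P,p
if __name__=="__main__":
    P,p=bar("bar0")
    r=np.hypot(*(P[...,:2]-[.507,-.23]).transpose(2,0,1)); z=P[...,2]
    h=(r>.052)&(r<.1)&(z>.045)&(z<.118); X=P[h]; print("handle n",h.sum(),X.mean(0)); print(np.c_[np.argwhere(h)[:,::-1],X.round(3)][::max(1,len(X)//25)])
    cs=calibration("scene"); p2,d2=camera("scene"); Q=cloud(d2,"scene")
    r=np.hypot(*(Q[...,:2]-[.507,-.23]).transpose(2,0,1)); z=Q[...,2]
    h=(r>.058)&(r<.1)&(z>.04)&(z<.118); X=Q[h]; print("scene handle",h.sum(),X.mean(0))
    print(np.c_[np.argwhere(h)[:,::-1],X.round(3)][::max(1,len(X)//25)])
    b=(r<.05)&(z>.14)&(z<.175); X=Q[b]; w,v=np.linalg.eigh(np.cov(X[:,:2].T)); print("scene bar",b.sum(),X.mean(0),np.degrees(np.arctan2(v[1,1],v[0,1]))%180)
    for c in("scene","top"): print([(r["score"],r["mask"].sum()) for r in cut_out("lid_bar",c)])
E
python3 m.py
```

```text
bar n 331 z 0.16147237655469024 mean [ 0.5072 -0.2295] rect ((508.07147216796875, -230.8004913330078), (63.94013214111328, 16.835399627685547), 48.449256896972656) angle 48.28989491831889
lid circle ((507.833251953125, -230.7454833984375), 49.85359191894531) 1676
handle n 138 [ 0.57793369 -0.24927564  0.07858771]
[[ 3.97e+02  1.71e+02  5.94e-01 -2.52e-01  7.90e-02]
 [ 3.99e+02  1.72e+02  5.91e-01 -2.54e-01  8.90e-02]
 [ 3.97e+02  1.73e+02  5.89e-01 -2.49e-01  8.90e-02]
 [ 3.94e+02  1.74e+02  5.89e-01 -2.48e-01  7.10e-02]
 [ 3.99e+02  1.74e+02  5.85e-01 -2.51e-01  9.70e-02]
 [ 3.94e+02  1.75e+02  5.87e-01 -2.48e-01  7.10e-02]
 [ 3.99e+02  1.75e+02  5.83e-01 -2.51e-01  9.70e-02]
 [ 3.94e+02  1.76e+02  5.86e-01 -2.50e-01  6.50e-02]
 [ 3.99e+02  1.76e+02  5.81e-01 -2.51e-01  9.70e-02]
 [ 3.93e+02  1.77e+02  5.85e-01 -2.49e-01  5.70e-02]
 [ 3.98e+02  1.77e+02  5.79e-01 -2.50e-01  9.50e-02]
 [ 3.92e+02  1.78e+02  5.84e-01 -2.49e-01  5.10e-02]
 [ 3.97e+02  1.78e+02  5.77e-01 -2.47e-01  9.70e-02]
 [ 3.91e+02  1.79e+02  5.82e-01 -2.47e-01  4.90e-02]
 [ 3.96e+02  1.79e+02  5.75e-01 -2.45e-01  
[... 1552 characters left out ...]
 1.30e+02  2.50e+02  5.93e-01 -2.54e-01  8.00e-02]
 [ 1.45e+02  2.50e+02  5.68e-01 -2.46e-01  4.70e-02]
 [ 1.39e+02  2.51e+02  5.73e-01 -2.56e-01  4.70e-02]
 [ 1.31e+02  2.52e+02  5.93e-01 -2.54e-01  7.40e-02]
 [ 1.42e+02  2.52e+02  5.76e-01 -2.47e-01  5.10e-02]
 [ 1.36e+02  2.53e+02  5.87e-01 -2.50e-01  6.30e-02]
 [ 1.31e+02  2.54e+02  5.94e-01 -2.56e-01  6.70e-02]
 [ 1.42e+02  2.54e+02  5.76e-01 -2.49e-01  4.40e-02]
 [ 1.39e+02  2.55e+02  5.83e-01 -2.50e-01  5.10e-02]
 [ 1.37e+02  2.56e+02  5.88e-01 -2.50e-01  5.40e-02]
 [ 1.37e+02  2.57e+02  5.88e-01 -2.51e-01  5.00e-02]]
scene bar 360 [ 0.51371674 -0.22723691  0.1592551 ] 49.4078120269819
[(0.61, np.int64(1960))]
[(0.91, np.int64(2047))]
```

View pics/bar0.png

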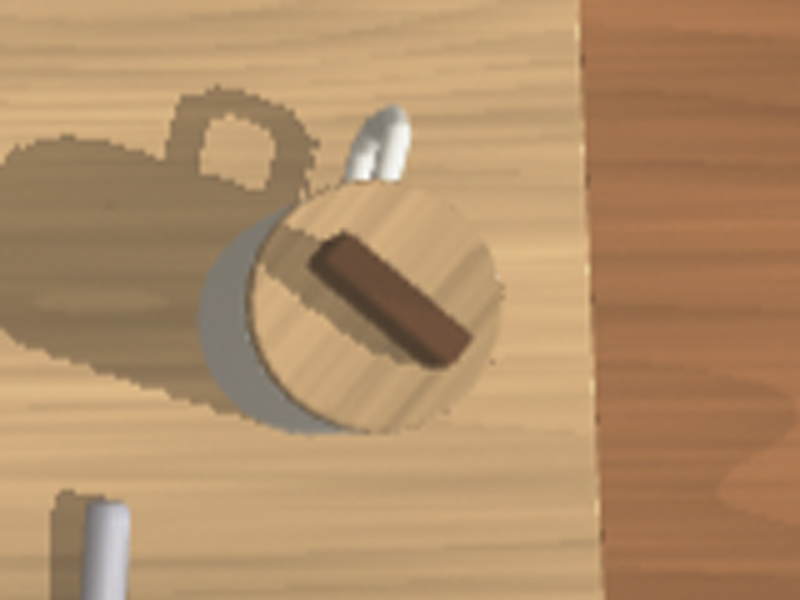

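servo_tool:
  moves:
    - [[0,0,0],[0,0,-0.04],100]
    - [[0,0,0],[0,0,-0.04],100]
    - [[0,0,0],[-0.023,-0.0263,0],100]
    - [[0,0,0],[-0.023,-0.0263,0],100]
    - [[0,0,0],[-0.023,-0.0263,0],100]
    - [[0,0,0],[-0.023,-0.0263,0],100]

```text
time: 1.2
ee_pos: [0.2116, 0.401, 0.3113]
tcp_rot: [180.0, 0.0, 164.0]
wrist_force: [0.6, -0.8, 0.8]
opening: 0.0853
grasp_force: 0.0
```

```bash
python3 -c "
from workcell import *
o=get_obs();print(o['time'],o['q'],o['ee_pos'],o['tcp_rot'])"
```

```text
1.2 [ 6.21822960e+01 -5.57318406e+00  8.65633454e+00  1.04210827e+02
 -3.59091368e-03  7.81878719e+01] [0.21157615 0.40095123 0.31133118] [1.79982439e+02 7.34106665e-03 1.63994422e+02]
```

servo_tool:
  moves:
    - [[0,0,0],[-0.0255,-0.0292,0],100]
    - [[0,0,0],[-0.0255,-0.0292,0],100]
    - [[0,0,0],[-0.0255,-0.0292,0],100]
    - [[0,0,0],[-0.0255,-0.0292,0],100]
    - [[0,0,0],[-0.0255,-0.0292,0],100]
    - [[0,0,0],[-0.0255,-0.0292,0],100]
    - [[0,0,0],[-0.0255,-0.0292,0],100]
    - [[0,0,0],[-0.0255,-0.0292,0],100]
    - [[0,0,0],[-0.0255,-0.0292,0],100]
    - [[0,0,0],[-0.0255,-0.0292,0],100]
    - [[0,0,0],[-0.0255,-0.0292,0],100]
    - [[0,0,0],[-0.0255,-0.0292,0],100]

```text
time: 2.4
ee_pos: [0.409, -0.0209, 0.3116]
tcp_rot: [180.0, 0.0, 164.0]
wrist_force: [0.6, 0.9, 0.2]
opening: 0.0855
grasp_force: 0.0
```

servo_tool:
  moves:
    - [[0,0,0],[-0.0255,-0.0292,0],100]
    - [[0,0,0],[-0.0255,-0.0292,0],100]
    - [[0,0,0],[-0.0255,-0.0292,0],100]
    - [[0,0,0],[-0.0255,-0.0292,0],100]
    - [[0,0,0],[-0.0255,-0.0292,0],100]
    - [[0,0,0],[-0.0255,-0.0292,0],100]
    - [[0,0,-8],[0,0,0],100]
    - [[0,0,-8],[0,0,0],100]
    - [[0,0,-8],[0,0,0],100]
    - [[0,0,-8],[0,0,0],100]

```text
time: 3.4
ee_pos: [0.5073, -0.23, 0.3112]
tcp_rot: [180.0, -0.0, -163.7]
wrist_force: [0.9, -0.6, 0.0]
opening: 0.0855
grasp_force: 0.0
```

servo_tool:
  moves:
    - [[0,0,-8],[0,0,0],100]
    - [[0,0,-8],[0,0,0],100]
    - [[0,0,-8],[0,0,0],100]
    - [[0,0,-8],[0,0,0],100]
    - [[0,0,0],[0,0,0.03],100]
    - [[0,0,0],[0,0,0.03],100]
    - [[0,0,0],[0,0,0],100]
    - [[0,0,0],[0,0,0],100]

```text
time: 4.2
ee_pos: [0.507, -0.2297, 0.2519]
tcp_rot: [180.0, -0.0, -132.0]
wrist_force: [-0.2, 0.7, 0.4]
opening: 0.0854
grasp_force: 0.0
```

servo_tool:
  moves:
    - [[0,0,-0.5],[0,-0.0014,0.03],100]
    - [[0,0,0],[0,0,0.03],100]
    - [[0,0,0],[0,0,0.03],80]
    - [[0,0,0],[0,0,0.015],60]
    - [[0,0,0],[0,0,0.008],50]
    - [[0,0,0],[0,0,0],45]
  force: 50

```text
time: 4.8
ee_pos: [0.5085, -0.2309, 0.1389]
tcp_rot: [-180.0, 0.0, -131.5]
wrist_force: [-0.1, 0.2, 0.8]
opening: 0.0386
grasp_force: 0.0
```

servo_tool:
  moves:
    - [[0,0,0],[0,0,0],0]
    - [[0,0,0],[0,0,0],0]
    - [[0,0,0],[0,0,0],0]
    - [[0,0,0],[0,0,0],0]
    - [[0,0,0],[0,0,0],0]
    - [[0,0,0],[0,0,0],0]
    - [[0,0,0],[0,0,0],0]
    - [[0,0,0],[0,0,0],0]
  force: 50

```text
time: 5.6
ee_pos: [0.5088, -0.2309, 0.1402]
tcp_rot: [-179.9, 0.0, -131.5]
wrist_force: [-2.6, 1.9, 6.0]
opening: 0.0153
grasp_force: 51.8
```

```bash
python3 - <<'E'
from h import *
o=get_obs();print({k:np.round(o[k],3) for k in o})
p,d=camera("scene"); cv2.imwrite("pics/grip.png",cv2.resize(p[100:300,60:260,::-1],None,fx=3,fy=3))
E
```

```text
{'time': np.float64(5.6), 'q': array([-2.4413e+01,  5.1560e+00,  1.9200e-01,  8.4903e+01,  1.0000e-02,
       -7.2884e+01]), 'qd': array([ 0.13 ,  0.067, -0.152,  0.035,  0.032,  0.009]), 'joint_efforts': array([-3.2800e-01, -4.9221e+01,  4.4770e+01, -1.0820e+00, -1.6900e-01,
       -8.0000e-03]), 'ee_pos': array([ 0.509, -0.231,  0.14 ]), 'tcp_rot': array([-1.79876e+02,  4.80000e-02, -1.31530e+02]), 'wrist_force': array([-2.635,  1.854,  6.042]), 'torque': array([0.333, 0.417, 0.024]), 'grasp_force': np.float64(51.793), 'opening': np.float64(0.015)}
```

View pics/grip.png

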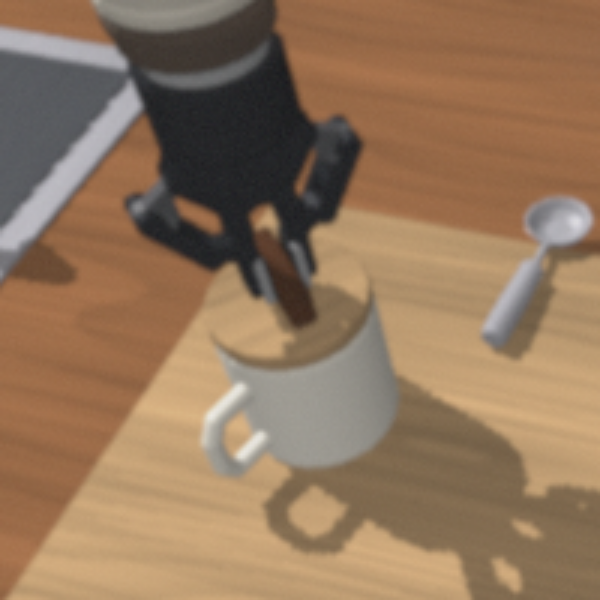

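The bar is held between the pads at its middle (around (285,270) in the crop), with the handle at lower left (230,430). Next I turn clockwise, which is tool +z.

servo_tool:
  moves:
    - [[0,0,4],[0,0,0],0]
    - [[0,0,4],[0,0,0],0]
    - [[0,0,4],[0,0,0],0]
    - [[0,0,4],[0,0,0],0]
    - [[0,0,4],[0,0,0],0]
    - [[0,0,4],[0,0,0],0]
    - [[0,0,4],[0,0,0],0]
    - [[0,0,4],[0,0,0],0]
    - [[0,0,4],[0,0,0],0]
    - [[0,0,4],[0,0,0],0]
    - [[0,0,0],[0,0,0],0]
  force: 70

```text
time: 6.75
ee_pos: [0.509, -0.2314, 0.1403]
tcp_rot: [-179.9, 0.1, -171.7]
wrist_force: [-0.4, -1.7, 5.8]
opening: 0.0141
grasp_force: 72.6
```

```bash
python3 -c "
from workcell import *
o=get_obs();print(o['q'],o['torque'],o['wrist_force'],o['grasp_force'])"
```

```text
[-2.44291073e+01  5.16024865e+00  2.06997457e-01  8.48569938e+01
 -4.11876145e-02 -3.27482884e+01] [-0.32966437  0.16983033 -0.09106691] [-0.38430743 -1.70311012  5.7680488 ] 72.62066960334778
```

servo_tool:
  moves:
    - [[0,0,3],[0,0,0],0]
    - [[0,0,3],[0,0,0],0]
    - [[0,0,3],[0,0,0],0]
    - [[0,0,3],[0,0,0],0]
    - [[0,0,2],[0,0,0],0]
    - [[0,0,2],[0,0,0],0]
    - [[0,0,2],[0,0,0],0]
    - [[0,0,0],[0,0,0],0]
    - [[0,0,0],[0,0,0],0]
  force: 70

```text
time: 7.65
ee_pos: [0.509, -0.2317, 0.1403]
tcp_rot: [-179.9, 0.2, 170.5]
wrist_force: [-0.9, -2.5, 6.3]
opening: 0.0147
grasp_force: 72.6
```

```bash
python3 - <<'E'
from h import *
o=get_obs();print(o['tcp_rot'],o['torque'],o['wrist_force'])
p,d=camera("scene"); Q=cloud(d,"scene"); cv2.imwrite("pics/turn.png",cv2.resize(p[100:300,60:260,::-1],None,fx=3,fy=3))
E
```

```text
[-1.79879392e+02  1.71915305e-01  1.70455715e+02] [-0.61821156  0.28458504  0.17249042] [-0.87540869 -2.46107711  6.26834295]
```

View pics/turn.png

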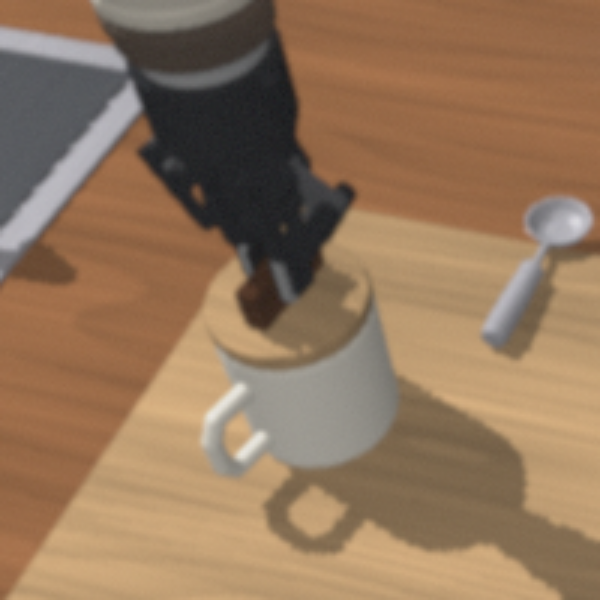

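The bar has turned with the gripper and now points roughly at the handle (end at (255,310)). The z torque has risen, so the lid is on the ring. About 5.5° is left; after that I open, retreat and check.

servo_tool:
  moves:
    - [[0,0,2],[0,0,0],0]
    - [[0,0,2],[0,0,0],0]
    - [[0,0,1.5],[0,0,0],0]
    - [[0,0,0],[0,0,0],0]
    - [[0,0,0],[0,0,0],0]
  force: 70

```text
time: 8.2
ee_pos: [0.509, -0.2318, 0.1403]
tcp_rot: [-179.9, 0.2, 165.0]
wrist_force: [-1.0, -2.9, 4.5]
opening: 0.0144
grasp_force: 72.6
```

servo_tool:
  moves:
    - [[0,0,0],[0,0,0],60]
    - [[0,0,0],[0,0,0],60]
    - [[0,0,0],[0,0,0],60]
    - [[0,0,0],[0,0,0],60]
    - [[0,0,0],[0,0,-0.02],60]
    - [[0,0,0],[0,0,-0.03],60]
    - [[0,0,0],[0,0,-0.04],60]
    - [[0,0,0],[0,0,-0.04],60]

```text
time: 9.0
ee_pos: [0.5079, -0.2305, 0.2694]
tcp_rot: [180.0, -0.0, 165.0]
wrist_force: [0.3, -0.8, -0.2]
opening: 0.0514
grasp_force: 0.0
```

servo_tool:
  moves:
    - [[0,0,0],[0.04,0,-0.02],60]
    - [[0,0,0],[0.04,0,0],60]
    - [[0,0,0],[0.04,0,0],60]
    - [[0,0,0],[0.04,0,0],60]
    - [[0,0,0],[0.04,0,0],60]
    - [[0,0,0],[0,0,0],60]
    - [[0,0,0],[0,0,0],60]

```text
time: 9.7
ee_pos: [0.3149, -0.1789, 0.2889]
tcp_rot: [-180.0, 0.1, 164.9]
wrist_force: [0.5, -0.3, -0.2]
opening: 0.051
grasp_force: 0.0
```

```bash
python3 -c "
from m import *
bar('bar1')"
```

```text
bar n 330 z 0.16158530685063027 mean [ 0.5077 -0.2293] rect ((507.59228515625, -230.73927307128906), (16.98457908630371, 63.491111755371094), 75.49051666259766) angle 165.57199806914187
lid circle ((507.669921875, -230.6460418701172), 49.99972152709961) 1671
```

View pics/bar1.png

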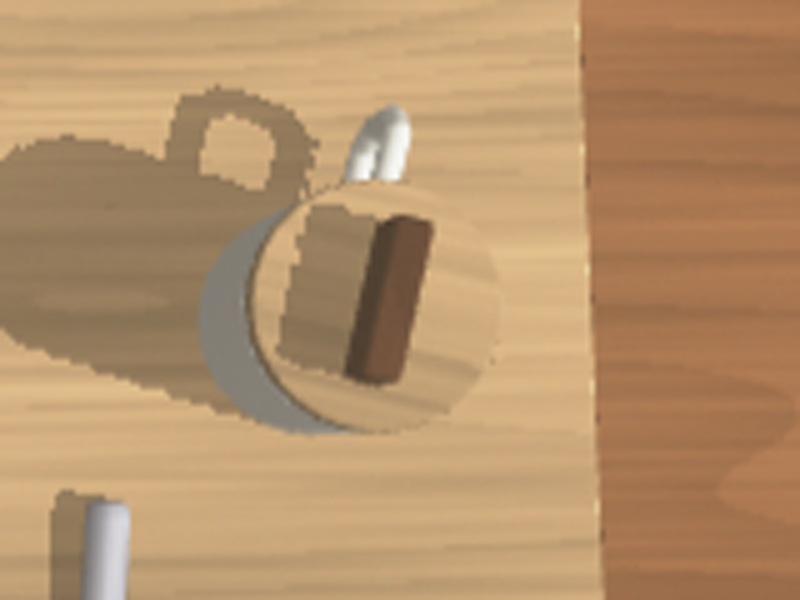

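The bar now runs from (405,220) to (375,380) in the crop, at 165.5° in world terms. The handle line is at about 165°, so it sits within a degree of target. The gripper is clear of everything.

```bash
python3 -c "
from workcell import *
print(job_done())"
```

```text
the job is handed in; nothing more can be done
None
```

The coffee canister's lid is screwed down snug: by the top camera its bar is within about 1° of the handle line, the gripper is clear, the tall canister was not touched, and the job was handed in at about 10 s with no verdict returned.

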